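Nest the blue-striped tumbler in its beaker

ROBOT

A 6-joint arm with a two-finger parallel gripper is mounted at the origin on the work surface. World frame = base frame: x ahead of the robot, y to its left, z up, the work surface at z = 0. Lengths are in m, angles in rad, forces in N, time in s.
With the tool pointing down it reaches from about 0.375 to 0.9 m from the base axis. Payload 3.1 kg.
Tool frame: the origin (TCP) lies on the centre line of the jaws, within the pads' length; the fingertips stand 8 mm ahead of it and the grasp point (between the pads) lies 11 mm behind it; z points along the fingers, y is the line along which they close (so a half turn about z gives the same grasp; the last joint's range is limited). The gripper opens to 85 mm and grips with 20 to 120 N. Pads are 22 mm wide; open, the fingers measure 114 mm over their backs; the gripper's body (76 mm by 85 mm) begins 54 mm behind the grasp point. The pads swing forward as they close: fully open they stand 13 mm farther back than shut.
Start: joints at [1.167, 0.527, 1.433, -0, 1.181, -0.178], TCP at [0.139, 0.609, 0.206] pointing down, gripper open.
Joint ranges: [-3.08, 3.08], [-0.75, 2.2], [0.22, 2.44], [-1.43, 4.57], [0, 2.65], [-2.85, 2.85]. Speed limits (rad/s): [2.79, 2.79, 3.14, 3.14, 3.14, 3.14].

INTERFACE

Orientations are given as a unit quaternion [x, y, z, w].
In Python, from station import * gives the robot as it stands.
- The arm moves only by the tool play_rows, never from a script. Its argument "rows" is a list of rows, each a list of 3 entries, a list of its own where there are three numbers: the turn, a rotation vector about the tool's x, y, z in degrees, then the shift along the tool's x, y, z in mm, then the closure, from 0 (fully open) to 1 (shut). In form: [[[ax, ay, az], [dx, dy, dz], jaw], ...]. A call has 1 to 12 rows; each row shifts and turns the commanded pose from where the row before left it, along the tool's axes as they then stand; what a row does not reach is not made up. A row lasts 1/12 s, in which the tool goes at most 41.7 mm and 7.16 degrees, less where a joint would pass 70% of its speed; a pose out of reach is approached as far as the arm can. A call with a gripper value outside its range is refused whole. The fingers move at their own pace and stop on an object; "grip_force" is the grip in N (left out, the last holds). Time passes only in rows, so rows that do not move let the fingers close. It gives the time, the measured TCP pose, the force, the opening and the grip force at its end, in the units of the state.
- sense(): the state, without advancing time (a new reading comes with each control period).
- snapshot(name): name is "side" or "top"; returns (picture, depth): 400x640x3 uint8, red, green, blue; 400x640 float32, m along the optical axis (not along the pixel's ray), 0 where there is no reading.
- get_calibration(name): a dict with "vfov" (degrees; the focal length in pixels is half the picture's height over the tangent of half this angle, whatever the lens; pixels are square), "cx", "cy" (the principal point, pixels), "k1" (the pictures are not rectified: a ray, as slopes to the right and down, at radius r is drawn at 1 + k1 r^2 times it, then the intrinsics apply), "xyz" and "attitude" of the camera in the world. Camera axes: x right, y down, z forward; pixel columns grow to the right and rows downward; lengths in m; the calibration is good to about 2 mm. A picture is of the moment at which its call begins. get_calibration takes no time and is no camera call.
- sign_off(): hands the job in; it is judged then, once.
The state is a dict: "t": time; "q": joint angles; "qd": joint speeds; "tau": joint torques, N m; "tcp_pos": TCP position; "tool_rot": TCP orientation; "force": force on the tool from outside, world axes, zero at the start; "ft_torque": the same for the moment, N m; "finger_gap": opening from 0.0 (shut) to 1.0 (fully open); "gripper_force": force on a finger pad.
Only numpy, scipy, OpenCV 4.12 (cv2) and the standard library are available. Lean on these libraries where they do the work, as an engineer would, in place of code of your own. Each camera call takes 0.05 s, during which the arm holds its last target. There are 200 camera calls.

TASK

Put the blue-striped tumbler away inside its matching blue-striped beaker: lower it in foot down and gently until it just sits in the taper, upright, then let go; do not drop it or press it tight. Leave the blue beaker standing where it is, and leave the red-dotted tumbler and beaker alone.

Things in the scene. Friction and masses are not known exactly. Their poses are not given: they have to be found in the camera images.
- blue_tumbler_mid (a point): Blue-striped white ceramic tumbler, loose, standing, 96 mm tall, 0.2 kg, open top, blue rim. Its 38 mm foot widens evenly to 66 mm across at 58 mm up; from there to the rim is a straight round band 66 mm across and 38 mm high: grip it there from above, across the outside. Point: on the axis, 48 mm above the foot and 48 mm below the rim; z up.
- blue_beaker: Blue-striped white ceramic beaker, loose, standing, 66 mm tall, 0.32 kg, 72 mm across the blue rim, foot 60 mm across. The mouth, 63 mm inside, narrows with the tumbler's own taper. The tumbler comes to rest on the taper with its foot 14 mm above the beaker's underside (not on the inner floor, at 8 mm) and its rim 44 mm above the beaker's. Origin: centre of the underside; z up.
- red_tumbler: Tumbler of the same shape with red rim and red dots; to be left alone. Origin at the centre of its underside; z up.
- red_beaker: Beaker of the same shape with red rim and red dots; to be left alone. Origin at the centre of its underside; z up.
Things that resemble listed ones, but are neither listed nor needed, are in the scene too. What is shaped like the part that bears blue_tumbler_mid but orange is not meant.

How it is judged:
By the outcome, as a careful person would: the job done as asked, in the order asked, and still so for the second after the job is handed in, with the robot touching nothing.
It also fails if it takes over 32 s, if anything falls off the work surface, if the arm or the gripper's body presses on something with over 40 N, if the wrist force passes 120 N, or if a joint passes its speed limit or range.

## Working session

There is one attempt and no reset: what is moved stays moved. The work goes in short steps, Python scripts to look and compute and a tool call to move; the robot and the scene stay as the last step left them, time stands still between calls to the robot, and variables do not carry over. Pictures are saved under pics/ and viewed, at most 13 in all, crops included, and the job is handed in when it is done.

Besides the shell and the picture viewer there is one more tool, called by a JSON object that holds its "method" and its "body". play_rows: Moves the arm, as the interface text tells. Its arguments: {"type":"object","properties":{"rows":{"type":"array","items":{"type":"array"}},"grip_force":{"type":"number"}},"required":["rows"]}

```bash
mkdir -p pics; python3 - <<'E'
from station import *
import cv2,numpy as np
s=sense();print(s)
for n in("side","top"):
    p,d=snapshot(n);cv2.imwrite(f"pics/{n}0.png",p[...,::-1]);np.savez(f"{n}0.npz",p=p,d=d);print(n,get_calibration(n))
E
```

```text
{'t': 0.0, 'q': array([ 1.16750869e+00,  5.28467493e-01,  1.43391650e+00, -1.62405086e-05,
        1.18137908e+00, -1.78475809e-01]), 'qd': array([-0.0002686 ,  0.0005133 ,  0.00033881,  0.00043265,  0.00162332,
        0.00062841]), 'tau': array([-1.71614706e-04, -4.42335498e+01, -1.78030872e+01, -2.47025764e-04,
        8.48005700e-03, -1.27869077e-05]), 'tcp_pos': array([0.13897976, 0.60855857, 0.20472834]), 'tool_rot': array([ 1.12166216e-01,  9.93688866e-01, -1.04177223e-03, -3.04040553e-04]), 'force': array([ 0.52289122,  0.20645003, -0.4688022 ]), 'ft_torque': array([ 0.0268697 ,  0.00564359, -0.01656184]), 'gripper_force': 0.0, 'finger_gap': 0.9998904321591991}
side {'vfov': 55.9150754259004, 'cx': 323.0110359239451, 'cy': 197.6775669541355, 'k1': -0.08773744626235042, 'xyz': array([ 0.33680134, -0.37112493,  0.5580962 ]), 'attitude': array([ 0.92387318, -0.17342863,  0.07180342, -0.33350431])}
top {'vfov': 57.54368713700217, 'cx': 320.46826506491425, 'cy': 199.614711199429, 'k1': -0.03540513972668501, 'xyz': array([ 0.39456592, -0.01320469,  0.69277172]), 'attitude': array([ 0.71077479, -0.69929636,  0.0563693 , -0.05105193])}
```

View pics/side0.png

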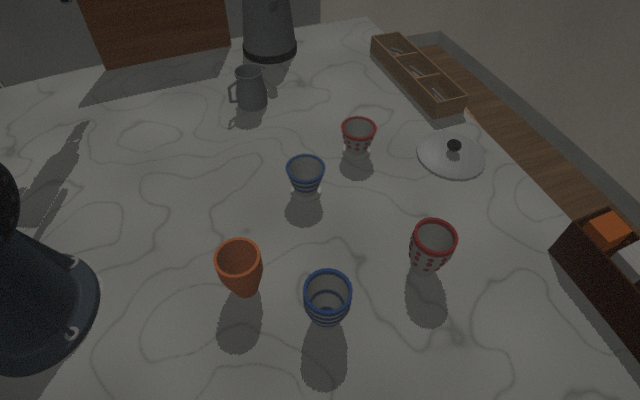

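View pics/top0.png

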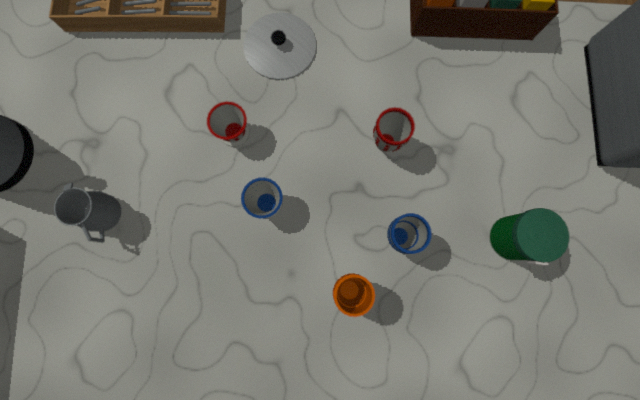

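Side view: blue cups at (305,172) and (327,297), reds at (358,133) and (433,245), orange at (239,265). Top view: blues at (262,198) and (409,234), reds at (227,121) and (394,128), orange at (354,295). Rim height will tell the tumbler from the beaker.

```bash
cat > h.py <<'E'
from station import *
import cv2,numpy as np
from scipy.spatial.transform import Rotation as R
from scipy.optimize import least_squares
def rays(n,uv):
    c=get_calibration(n);f=200/np.tan(np.radians(c["vfov"]/2))
    K=np.array([[f,0,c["cx"]],[0,f,c["cy"]],[0,0,1]])
    s=cv2.undistortPoints(np.float64(uv).reshape(-1,1,2),K,np.array([c["k1"],0,0,0.]))[:,0]
    return c["xyz"],R.from_quat(c["attitude"]).apply(np.c_[s,np.ones(len(s))])
def pts(n,m,d):
    v,u=np.nonzero(m&(d>0));o,r=rays(n,np.c_[u,v]);return o+r*d[v,u][:,None],np.c_[u,v]
def mask(p,col):
    h=cv2.cvtColor(p,cv2.COLOR_RGB2HSV);H,S,V=cv2.split(h)
    return (S>90)&(V>40)&({"blue":(H>100)&(H<130),"red":(H<6)|(H>172)}[col])
def circ(P):
    f=lambda x:np.hypot(P[:,0]-x[0],P[:,1]-x[1])-x[2]
    return least_squares(f,[*P.mean(0)[:2],.033],loss="soft_l1",f_scale=.001).x
def blobs(n,col,p,d,minarea=60):
    m=cv2.morphologyEx(mask(p,col).astype(np.uint8),cv2.MORPH_CLOSE,np.ones((5,5)))
    k,l,st,ce=cv2.connectedComponentsWithStats(m)
    for i in range(1,k):
        if st[i,4]<minarea: continue
        P,uv=pts(n,(l==i)&mask(p,col),d)
        yield st[i],ce[i],P,uv,l==i
def rim(n,lm,z):
    # outer contour of the rim ring, cast on plane z
    c=max(cv2.findContours(lm.astype(np.uint8),0,1)[0],key=cv2.contourArea)[:,0]
    o,r=rays(n,c);return o+r*((z-o[2])/r[:,2])[:,None]
E
python3 - <<'E'
from h import *
ims=[]
for n in("side","top"):
    z=np.load(n+"0.npz");p,d=z["p"],z["d"]
    for col in("blue","red"):
        for st,ce,P,uv,lm in blobs(n,col,p,d):
            zt=np.percentile(P[:,2],97);T=P[P[:,2]>zt-.008]
            print(n,col,st,ce.round(),"ztop",zt.round(4),"circ",circ(T).round(4),
              *[circ(rim(n,lm,h)).round(4) for h in(.066,.096)])
    for u,v in ([(305,172),(327,297)] if n=="side" else [(262,198),(409,234)]):
        ims.append(cv2.resize(p[v-45:v+45,u-45:u+45,::-1],(360,270),interpolation=2))
cv2.imwrite("pics/crop1.png",cv2.resize(np.vstack([np.hstack(ims[:2]),np.hstack(ims[2:])]),None,fx=1,fy=1))
E
```

```text
side blue [286 154  39  29 195] [305. 169.] ztop 0.0691 circ [0.4913 0.0853 0.0334] [0.4916 0.0864 0.0345] [0.4822 0.0585 0.0324]
side blue [303 268  49  55 687] [327. 298.] ztop 0.0986 circ [ 0.4323 -0.1669  0.0308] [ 0.4381 -0.1544  0.0354] [ 0.4319 -0.1676  0.0333]
side red [341 116  36  34 250] [359. 131.] ztop 0.0692 circ [0.6315 0.1547 0.0335] [0.6314 0.1531 0.0369] [0.6134 0.1211 0.0347]
side red [411 217  47  54 720] [433. 241.] ztop 0.0986 circ [ 0.6155 -0.1441  0.0308] [ 0.6304 -0.1322  0.0393] [ 0.6125 -0.1468  0.0369]
top blue [241 178  42  40 669] [264. 201.] ztop 0.0683 circ [0.4926 0.0856 0.0333] [0.4927 0.0857 0.035 ] [0.488  0.081  0.0333]
top blue [388 213  44  41 847] [406. 234.] ztop 0.0979 circ [ 0.4331 -0.1658  0.0308] [ 0.4346 -0.1714  0.0356] [ 0.4327 -0.1638  0.0339]
top red [207 101  40  40 581] [229. 124.] ztop 0.0683 circ [0.6328 0.1549 0.033 ] [0.6323 0.1545 0.0358] [0.6209 0.1465 0.0341]
top red [373 107  42  44 599] [392. 130.] ztop 0.0982 circ [ 0.617  -0.1431  0.0308] [ 0.6253 -0.1478  0.0366] [ 0.6142 -0.1413  0.0349]
```

View pics/crop1.png

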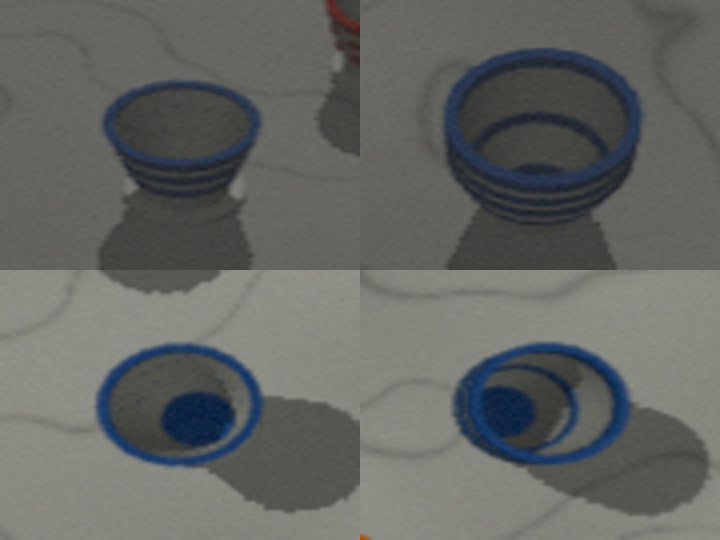

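Candidates: top (262,198) / side (305,172) has its rim at about 67 mm, so it is the blue beaker at (0.4925, 0.0857). Top (409,234) / side (327,297) has its rim at about 97 mm with bands and the inner step, so it is the blue tumbler at (0.4325, -0.1655). The crop confirms both. The two views agree to within 4 mm, and the heights match the given sizes. Orange is excluded. Moving.

{"method": "play_rows", "body": {"rows": [[[0,0,0],[-29,-23,0],0],[[0,0,0],[-29,-23,0],0],[[0,0,0],[-29,-23,0],0],[[0,0,0],[-29,-23,0],0],[[0,0,0],[-29,-23,0],0],[[0,0,0],[-29,-23,0],0],[[0,0,0],[-29,-23,0],0],[[0,0,0],[-29,-23,0],0],[[0,0,0],[-29,-23,0],0],[[0,0,0],[-14,-35,0],0],[[0,0,0],[-14,-35,0],0],[[0,0,0],[-14,-35,0],0]]}}

```text
t: 1.1
tcp_pos: [0.3651, 0.2358, 0.2054]
tool_rot: [0.112, 0.994, -0.0, -0.0]
force: [0.3, -1.1, 0.0]
finger_gap: 0.998
gripper_force: 0.0
```

{"method": "play_rows", "body": {"rows": [[[0,0,0],[-14,-35,0],0],[[0,0,0],[-14,-35,0],0],[[0,0,0],[-14,-35,0],0],[[0,0,0],[-14,-35,0],0],[[0,0,0],[-14,-35,0],0],[[0,0,0],[-14,-35,0],0],[[0,0,0],[-14,-35,0],0],[[0,0,0],[-14,-35,0],0],[[0,0,0],[-14,-35,0],0],[[0,0,0],[-14,-35,0],0],[[0,0,0],[0,0,0],0],[[0,0,0],[0,0,0],0]]}}

```text
t: 2.1
tcp_pos: [0.4237, -0.1367, 0.2054]
tool_rot: [0.114, 0.993, 0.0, -0.0]
force: [0.1, -0.1, 0.0]
finger_gap: 0.996
gripper_force: 0.0
```

{"method": "play_rows", "body": {"rows": [[[0,0,0],[-8,-13,0],0],[[0,0,0],[-7,-13,0],0],[[0,0,0],[0,0,20],0],[[0,0,0],[0,0,30],0],[[0,0,0],[0,0,25],0],[[0,0,0],[0,0,0],0],[[0,0,0],[0,0,0],0]]}}

```text
t: 2.68
tcp_pos: [0.432, -0.1629, 0.13]
tool_rot: [0.112, 0.994, 0.001, -0.001]
force: [-0.1, -0.6, 0.6]
finger_gap: 0.998
gripper_force: 0.0
```

```bash
python3 - <<'E'
from h import *
s=sense();print(s["tcp_pos"],R.from_quat(s["tool_rot"]).as_matrix().round(4).tolist())
ims=[]
for n in("side","top"):
    p,d=snapshot(n);u,v=(327,280) if n=="side" else (409,234)
    ims.append(cv2.resize(p[v-75:v+75,u-75:u+75,::-1],(400,400)))
cv2.imwrite("pics/pre.png",np.hstack(ims))
E
```

```text
[ 0.43198246 -0.16288697  0.13000815] [[-0.9751, 0.2218, -0.0026], [0.2218, 0.9751, 0.0017], [0.0029, 0.0011, -1.0]]
```

View pics/pre.png

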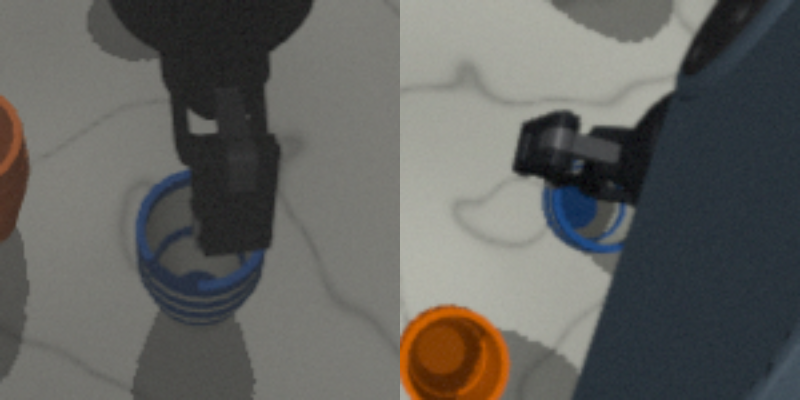

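Side crop: the near finger is around px (340,280), in front of the tumbler rim and apparently right of its centre (327), though parallax plays a part. Top crop: the finger is left of the rim. I'll check the finger offset in the tool frame by depth.

```bash
python3 - <<'E'
from h import *
s=sense();Rm=R.from_quat(s["tool_rot"])
for n in("side","top"):
    p,d=snapshot(n);P,uv=pts(n,p.max(2)<75,d)
    T=Rm.inv().apply(P-s["tcp_pos"])*1e3
    k=(np.abs(T[:,0])<40)&(np.abs(T[:,1])<80)&(T[:,2]<25)&(T[:,2]>-60)&(P[:,2]>.1)
    T=T[k]
    for a in range(-60,20,10):
        q=T[(T[:,2]>=a)&(T[:,2]<a+10)]
        if len(q)>5: print(n,a,len(q),np.percentile(q[:,0],[3,97]).round(),np.percentile(q[:,1],[3,97]).round())
    for st,ce,Q,uv,lm in blobs(n,"blue",p,d):
        if Q[:,1].mean()<0:
            Q=Q[Q[:,2]>.09]; print(n,"tumbler",circ(Q).round(4))
E
```

```text
side -60 7 [10. 12.] [-50. -49.]
side -50 6 [ 9. 12.] [-49. -45.]
side tumbler [ 0.4322 -0.1669  0.0307]
top -60 7 [ 6. 10.] [47. 55.]
top tumbler [ 0.4343 -0.166   0.0317]
top tumbler [ 0.351  -0.0815  0.0208]
top tumbler [ 0.3616 -0.0728  0.0067]
```

```bash
python3 - <<'E'
from h import *
s=sense();Rm=R.from_quat(s["tool_rot"])
for n in("side","top"):
    p,d=snapshot(n);P,uv=pts(n,d>0,d)
    T=Rm.inv().apply(P-s["tcp_pos"])*1e3
    k=(np.abs(T[:,0])<60)&(np.abs(T[:,1])<80)&(T[:,2]<25)&(T[:,2]>-90)&(P[:,2]>.102)
    T=T[k]
    for a in range(-90,30,10):
        q=T[(T[:,2]>=a)&(T[:,2]<a+10)]
        if len(q)>5: print(n,a,len(q),np.percentile(q[:,0],[3,50,97]).round(),np.percentile(q[:,1],[3,50,97]).round())
E
```

```text
side -90 23 [ 9. 13. 14.] [-72. -53. -40.]
side -70 8 [11. 11. 12.] [-49. -49. -49.]
side -60 6 [11. 12. 12.] [-49. -49. -49.]
side -50 10 [10. 12. 12.] [-49. -49. -45.]
top -90 30 [-1. 12. 13.] [43. 54. 74.]
top -60 6 [ 7.  8. 11.] [48. 52. 55.]
top -50 8 [ 7. 10. 11.] [44. 49. 51.]
```

Finger edges lie at tool x = +12 mm, consistent with 22 mm pads centred on the tool. The remaining offset is about (+1, -3) mm. Descend and grip.

{"method": "play_rows", "body": {"rows": [[[0,0,0],[-1.5,-3,3],0],[[0,0,0],[0,0,15],0],[[0,0,0],[0,0,15],0],[[0,0,0],[0,0,15],0],[[0,0,0],[0,0,10],0],[[0,0,0],[0,0,5],0],[[0,0,0],[0,0,0],0],[[0,0,0],[0,0,0],0]]}}

```text
t: 3.65
tcp_pos: [0.4334, -0.167, 0.0679]
tool_rot: [0.112, 0.994, -0.0, 0.0]
force: [0.5, -0.1, -0.4]
finger_gap: 0.999
gripper_force: 0.0
```

{"method": "play_rows", "body": {"rows": [[[0,0,0],[0,0,0],0.1],[[0,0,0],[0,0,0],0.15],[[0,0,0],[0,0,0],0.2],[[0,0,0],[0,0,0],0.25],[[0,0,0],[0,0,0],0.3],[[0,0,0],[0,0,0],0.4],[[0,0,0],[0,0,0],0.5],[[0,0,0],[0,0,0],0.5],[[0,0,0],[0,0,0],0.5]], "grip_force": 30}}

```text
t: 4.4
tcp_pos: [0.4335, -0.1658, 0.0686]
tool_rot: [0.113, 0.994, 0.001, 0.0]
force: [1.3, 4.6, 8.4]
finger_gap: 0.5
gripper_force: 4.8
```

Gap 0.5 is smaller than 66 mm would give, so I'll look.

```bash
python3 - <<'E'
from h import *
s=sense();print(s["tcp_pos"],s["force"],s["gripper_force"],s["finger_gap"])
ims=[]
for n in("side","top"):
    p,d=snapshot(n);u,v=(327,270) if n=="side" else (409,234)
    ims.append(cv2.resize(p[v-75:v+75,u-75:u+75,::-1],(400,400)))
    for st,ce,Q,uv,lm in blobs(n,"blue",p,d):
        if Q[:,1].mean()<-.1: print(n,st,np.percentile(Q[:,2],[3,97]),circ(Q[Q[:,2]>Q[:,2].max()-.01]).round(4))
cv2.imwrite("pics/grip.png",np.hstack(ims))
E
```

```text
[ 0.43352744 -0.16576229  0.06858868] [1.34455695 4.61335237 8.39311942] 4.766878278460354 0.4998725122241119
side [304 272  36  52 332] [0.06558889 0.09878628] [ 0.4327 -0.1684  0.0314]
top [388 232  21  21 264] [0.0052991  0.10468693] [0.4669 0.0147 0.1116]
```

View pics/grip.png

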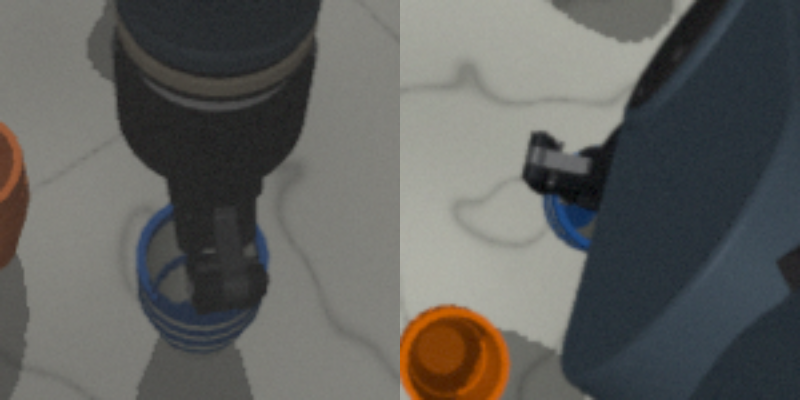

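```bash
python3 - <<'E'
from h import *
Rm=R.from_quat([.112,.994,0,0]);Rm=Rm.as_matrix()
def f(n,u,v,z,tcp):
    o,r=rays(n,[[u,v]]);P=o+r*((z-o[2])/r[:,2])[:,None];return ((P-tcp)@Rm)[0].round(3)
for dz in(0,.02,.04):
    print("open top",f("top",377,213,.130+dz,[.432,-.1629,.13]),"now top",f("top",381,221,.0686+dz,[.4335,-.1658,.0686]))
# side: tip bottom centre  open (crop 235,250) now (crop 228,308, v0=195)
for dz in(-.01,0,.01,.02):
    print("open side",f("side",252+235*.375,205+250*.375,.130+dz,[.432,-.1629,.13]),"now side",f("side",252+228*.375,195+308*.375,.0686+dz,[.4335,-.1658,.0686]))
E
```

```text
open top [-0.016  0.063  0.   ] now top [-0.011  0.047  0.   ]
open top [-0.013  0.065 -0.02 ] now top [-0.008  0.05  -0.02 ]
open top [-0.01   0.068 -0.04 ] now top [-0.006  0.053 -0.04 ]
open side [-0.013 -0.029  0.01 ] now side [-0.012 -0.015  0.01 ]
open side [-0.011 -0.033  0.   ] now side [-0.011 -0.02   0.   ]
open side [-0.01  -0.037 -0.01 ] now side [-0.01  -0.024 -0.01 ]
open side [-0.009 -0.042 -0.02 ] now side [-0.009 -0.028 -0.02 ]
```

```bash
python3 - <<'E'
from h import *
p,d=snapshot("side");print(sense()["force"],sense()["finger_gap"])
c=p[240:345,275:415,::-1];c=np.clip(255*(c/255.)**.5,0,255).astype(np.uint8)
cv2.imwrite("pics/z.png",cv2.resize(c,(800,600),interpolation=2))
E
```

```text
[ 0.64534767  4.37026976 10.56762998] 0.498337601015832
```

View pics/z.png

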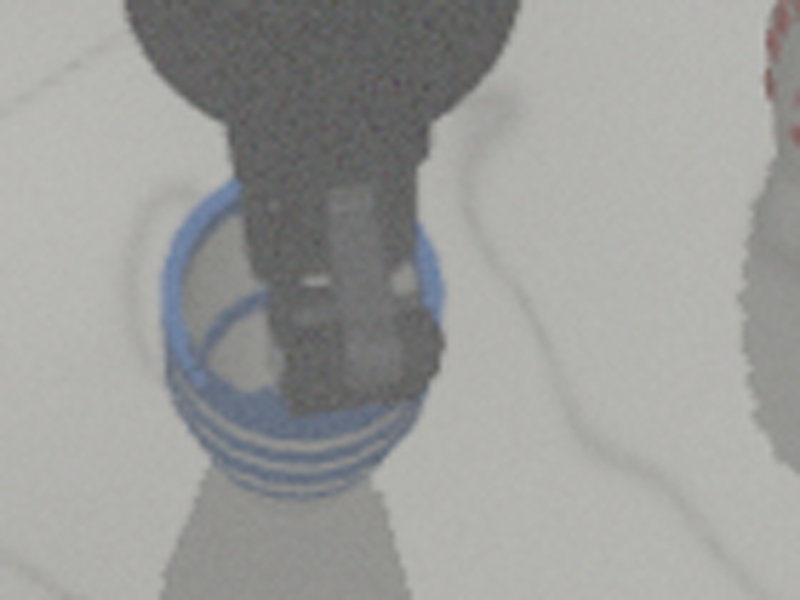

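The picture shows the near fingertip's lower edge (zoom row ~410) lying over or on the near rim instead of in front of the band. So the tips are higher than assumed and they missed the band. I'll open, re-measure and go lower.

{"method": "play_rows", "body": {"rows": [[[0,0,0],[0,0,0],0.3],[[0,0,0],[0,0,0],0],[[0,0,0],[0,0,0],0],[[0,0,0],[0,0,0],0],[[0,0,0],[0,0,0],0]]}}

```text
t: 4.97
tcp_pos: [0.4331, -0.1668, 0.0675]
tool_rot: [0.112, 0.994, 0.0, -0.0]
force: [-0.3, 0.6, 0.4]
finger_gap: 1.002
gripper_force: 0.0
```

```bash
python3 - <<'E'
from h import *
s=sense();print(s["tcp_pos"],s["force"],s["finger_gap"]);Rm=R.from_quat(s["tool_rot"]).as_matrix()
p,d=snapshot("side");
for st,ce,Q,uv,lm in blobs("side","blue",p,d):
    if Q[:,1].mean()<-.1: print(st,np.percentile(Q[:,2],[3,97]),circ(Q[Q[:,2]>Q[:,2].max()-.01]).round(4))
c=get_calibration("side");f=200/np.tan(np.radians(c["vfov"]/2));K=np.array([[f,0,c["cx"]],[0,f,c["cy"]],[0,0,1]])
Rc=R.from_quat(c["attitude"]).inv()
def proj(P): return cv2.projectPoints(Rc.apply(P-c["xyz"]),np.zeros(3),np.zeros(3),K,np.array([c["k1"],0,0,0.]))[0][:,0]
im=p[...,::-1].copy();im=(255*(im/255.)**.5).astype(np.uint8)
x0,y0,S=275,240,5.7
im=cv2.resize(im[240:345,275:415],None,fx=S,fy=S,interpolation=2)
for dz,col in((.008,(0,255,0)),(-.005,(0,255,255)),(-.03,(255,0,255)),(-.045,(0,0,255))):
    T=np.array([[-.011,-.057,dz],[.011,-.057,dz],[.011,-.0425,dz],[-.011,-.0425,dz]])
    uv=proj(s["tcp_pos"]+T@Rm.T);cv2.polylines(im,[np.int32((uv-[x0,y0])*S)],True,col,1)
cv2.imwrite("pics/z2.png",im)
E
```

```text
[ 0.43307807 -0.16683239  0.06753016] [-0.25376809  0.57457947  0.41766856] 1.0020882559521662
[303 273  22  50 263] [0.06618666 0.09859898] [ 0.4317 -0.167   0.0304]
```

View pics/z2.png

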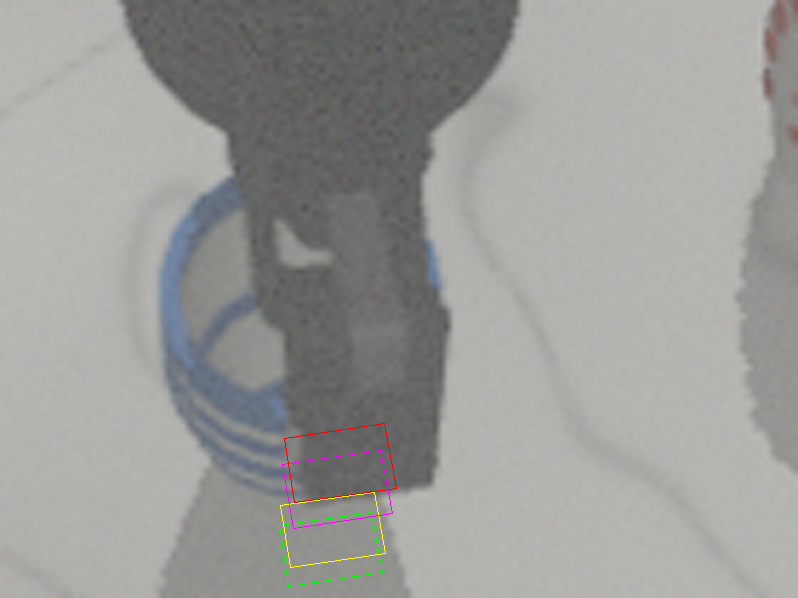

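Green and yellow are the nominal tip predictions; red and magenta are 45 and 30 mm further back. The real tip edge (zoom rows 485–500) matches about 40 mm back, and the finger centre is about 4 px right of nominal. That agrees with the missed grip. Go 25 mm lower (nominal body clearance is still 11 mm over the rim), shift 3 mm in x, then close gently and watch the gap.

{"method": "play_rows", "body": {"rows": [[[0,0,0],[3,0,0],0],[[0,0,0],[0,0,5],0],[[0,0,0],[0,0,5],0],[[0,0,0],[0,0,5],0],[[0,0,0],[0,0,5],0],[[0,0,0],[0,0,5],0],[[0,0,0],[0,0,0],0],[[0,0,0],[0,0,0],0]]}}

```text
t: 5.68
tcp_pos: [0.43, -0.1659, 0.0422]
tool_rot: [0.112, 0.994, 0.0, -0.001]
force: [-0.0, 0.0, 0.0]
finger_gap: 0.999
gripper_force: 0.0
```

{"method": "play_rows", "body": {"rows": [[[0,0,0],[0,0,0],0.1],[[0,0,0],[0,0,0],0.15],[[0,0,0],[0,0,0],0.2],[[0,0,0],[0,0,0],0.25],[[0,0,0],[0,0,0],0.3],[[0,0,0],[0,0,0],0.3]], "grip_force": 30}}

```text
t: 6.18
tcp_pos: [0.4305, -0.1662, 0.0433]
tool_rot: [0.112, 0.994, -0.0, 0.0]
force: [-0.8, 0.0, 6.2]
finger_gap: 0.75
gripper_force: 32.2
```

Now it stalls at gap 0.75 with 32 N on the pads, so it is gripped on the band. Lift.

{"method": "play_rows", "body": {"rows": [[[0,0,0],[0,0,0],0.4],[[0,0,0],[0,0,-3],0.4],[[0,0,0],[0,0,-7],0.4],[[0,0,0],[0,0,-15],0.4],[[0,0,0],[0,0,-20],0.4],[[0,0,0],[0,0,-20],0.4],[[0,0,0],[0,0,-20],0.4],[[0,0,0],[0,0,-20],0.4],[[0,0,0],[0,0,-5],0.4],[[0,0,0],[0,0,0],0.4],[[0,0,0],[0,0,0],0.4]], "grip_force": 40}}

```text
t: 7.1
tcp_pos: [0.4298, -0.1659, 0.1524]
tool_rot: [0.112, 0.994, 0.0, -0.0]
force: [0.3, -0.1, -1.7]
finger_gap: 0.749
gripper_force: 44.6
```

```bash
python3 - <<'E'
from h import *
s=sense();print(s["tcp_pos"],s["tool_rot"].round(4),s["force"],s["finger_gap"])
ims=[]
for n in("side","top"):
    p,d=snapshot(n)
    for st,ce,Q,uv,lm in blobs(n,"blue",p,d): print(n,st,ce.round(),np.percentile(Q[:,2],[3,97]).round(3))
    ims.append(p[...,::-1])
c=ims[0][130:330,200:460];cv2.imwrite("pics/lift.png",cv2.resize((255*(c/255.)**.6).astype(np.uint8),None,fx=3,fy=3))
E
```

```text
[ 0.42984547 -0.16586495  0.15242899] [ 1.122e-01  9.937e-01  1.000e-04 -2.000e-04] [ 0.33857462 -0.08131283 -1.74324736] 0.7490106281755309
side [300 227  19  53 290] [308. 255.] [0.186 0.208]
side [351 231   8  24  88] [355. 242.] [0.205 0.208]
top [241 178  42  40 663] [264. 201.] [0.007 0.068]
top [402 232  32  23 340] [416. 243.] [0.114 0.217]
```

View pics/lift.png

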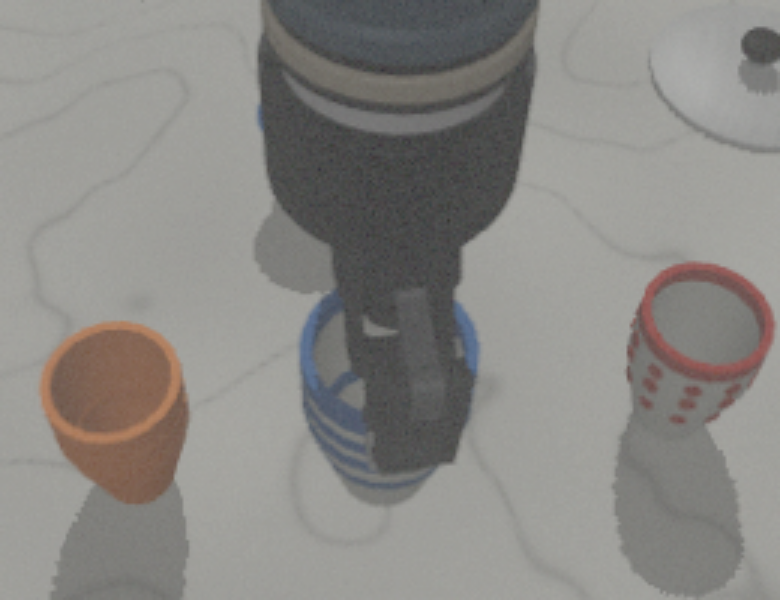

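Held upright with rim at about 0.205, so the foot is at about 0.109; the tips are about 25 mm below the rim. Carry it over the beaker.

{"method": "play_rows", "body": {"rows": [[[0,0,0],[0,10,0],0.4],[[0,0,0],[0,20,0],0.4],[[0,0,0],[0,30,0],0.4],[[0,0,0],[0,35,0],0.4],[[0,0,0],[0,35,0],0.4],[[0,0,0],[0,35,0],0.4],[[0,0,0],[-2,35,0],0.4],[[0,0,0],[0,30,0],0.4],[[0,0,0],[0,20,0],0.4],[[0,0,0],[0,9,0],0.4],[[0,0,0],[0,0,0],0.4],[[0,0,0],[0,0,0],0.4]]}}

```text
t: 8.2
tcp_pos: [0.4891, 0.086, 0.152]
tool_rot: [0.112, 0.994, -0.0, -0.001]
force: [0.0, 0.1, -0.9]
finger_gap: 0.741
gripper_force: 44.6
```

```bash
cat > m.py <<'E'
from h import *
s=sense();print(s["tcp_pos"],s["tool_rot"].round(4),s["force"],s["finger_gap"])
A=R.from_quat(s["tool_rot"])
import sys
for n in("side","top"):
    p,d=snapshot(n);P,uv=pts(n,mask(p,"blue"),d)
    P=P[np.hypot(P[:,0]-.4925,P[:,1]-.0857)<.06]
    H=P[P[:,2]>P[:,2].max()-.025];H=H[H[:,2]>np.percentile(H[:,2],90)-.006]
    f=lambda x:np.hypot(H[:,0]-x[0],H[:,1]-x[1])-.0308
    c=least_squares(f,[.4925,.0857],loss="soft_l1",f_scale=.001).x
    print(n,len(H),"rim z",np.percentile(H[:,2],[5,50,95]).round(4),"c",c.round(4),"res",np.median(abs(f(c))).round(4),"go tool mm",(A.inv().apply(np.r_[.4925-c[0],.0857-c[1],0])*1e3).round(1))
    L=P[(P[:,2]<.072)&(P[:,2]>.058)]
    if len(L)>30: 
        g=lambda x:np.hypot(L[:,0]-x[0],L[:,1]-x[1])-.0333
        print(n,"beaker",len(L),least_squares(g,[.4925,.0857],loss="soft_l1",f_scale=.001).x.round(4))
    cv2.imwrite(f"pics/{sys.argv[1]}_{n}.png",(255*(p[...,::-1]/255.)**.6).astype(np.uint8))
E
python3 m.py a
```

```text
[0.48914952 0.08597092 0.15199601] [ 1.115e-01  9.938e-01 -3.000e-04 -9.000e-04] [ 0.03365322  0.10685628 -0.90044463] 0.7412397510026326
side 156 rim z [0.2016 0.2054 0.2067] c [0.4906 0.084 ] res 0.0012 go tool mm [-1.5  2.  -0. ]
side beaker 141 [0.4915 0.0852]
top 21 rim z [0.5348 0.5383 0.5418] c [0.4623 0.0979] res 0.0008 go tool mm [-32.2  -5.2  -0.1]
top beaker 120 [0.4926 0.0856]
```

```bash
python3 -c "
import cv2,numpy as np
a=cv2.imread('pics/a_side.png')[90:230,220:400];b=cv2.imread('pics/a_top.png')[130:270,170:350]
cv2.imwrite('pics/a.png',cv2.resize(np.hstack([a,b]),(800,311)))"
```

```text
(no output)
```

View pics/a.png

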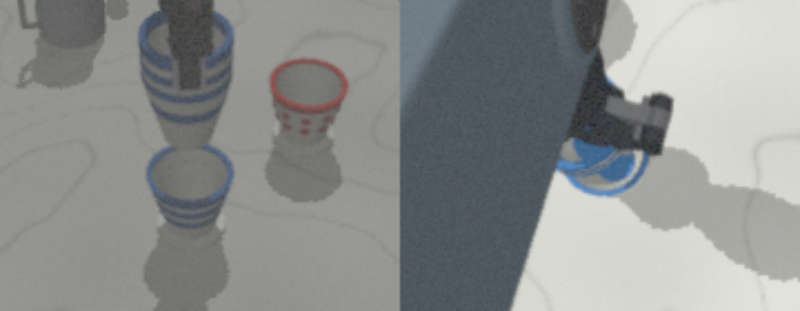

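Side crop: the tumbler hangs upright directly over the blue beaker. Relative error is about (+1, +1) mm. Lower partway with clearance and re-measure.

{"method": "play_rows", "body": {"rows": [[[0,0,0],[-1,1.5,5],0.4],[[0,0,0],[0,0,12],0.4],[[0,0,0],[0,0,12],0.4],[[0,0,0],[0,0,12],0.4],[[0,0,0],[0,0,10],0.4],[[0,0,0],[0,0,8],0.4],[[0,0,0],[0,0,5],0.4],[[0,0,0],[0,0,3],0.4],[[0,0,0],[0,0,0],0.4],[[0,0,0],[0,0,0],0.4],[[0,0,0],[0,0,0],0.4]]}}

```text
t: 9.22
tcp_pos: [0.4917, 0.0871, 0.0862]
tool_rot: [0.112, 0.994, 0.0, 0.001]
force: [0.6, -0.3, -1.1]
finger_gap: 0.748
gripper_force: 44.6
```

```bash
sed -i 's/P=P\[np.hypot/P=P[P[:,2]<.22];P=P[np.hypot/' m.py; python3 m.py b
```

```text
[0.49172998 0.08708486 0.08615424] [1.122e-01 9.937e-01 0.000e+00 6.000e-04] [ 0.60819025 -0.30349962 -1.06829416] 0.7481565375732633
side 2 rim z [0.1698 0.171  0.1721] c [0.4631 0.0381] res 0.0 go tool mm [-18.  53.   0.]
side beaker 63 [0.491  0.0844]
top 3 rim z [0.1952 0.1971 0.2008] c [0.4978 0.0856] res 0.0005 go tool mm [ 5.2 -1.1 -0. ]
top beaker 89 [0.4929 0.0854]
```

```bash
sed -i 's/^    H=P.*/    zr=s["tcp_pos"][2]+.0535;H=P[abs(P[:,2]-zr)<.006]/' m.py; python3 m.py c
python3 -c "
import cv2,numpy as np
a=cv2.imread('pics/c_side.png')[90:230,220:400];b=cv2.imread('pics/c_top.png')[130:270,170:350]
cv2.imwrite('pics/c.png',cv2.resize(np.hstack([a,b]),(800,311),interpolation=2))"
```

```text
[0.49168176 0.08717589 0.08620809] [1.121e-01 9.937e-01 0.000e+00 6.000e-04] [-0.32091403  0.01905842 -2.37329147] 0.7470872624449094
side 123 rim z [0.1347 0.1403 0.1417] c [0.4931 0.0853] res 0.0008 go tool mm [ 0.7  0.3 -0. ]
side beaker 59 [0.4914 0.0852]
top 65 rim z [0.1345 0.1387 0.1401] c [0.4948 0.0857] res 0.0012 go tool mm [ 2.2 -0.5 -0. ]
top beaker 89 [0.4928 0.0856]
```

View pics/c.png

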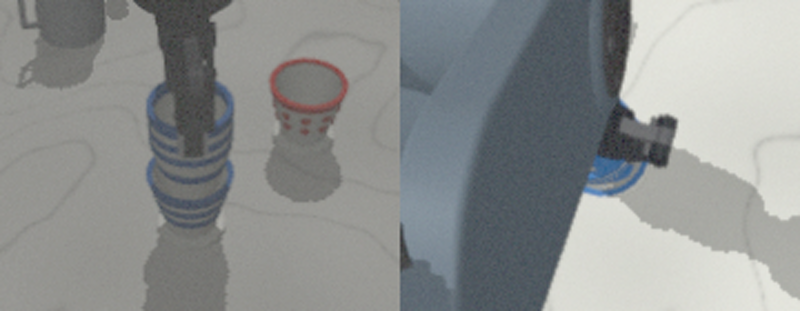

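Both views agree that the tumbler is 1.9 mm too far in +x and that y is good. Correct that and lower to about 4 mm above the seat.

{"method": "play_rows", "body": {"rows": [[[0,0,0],[1.8,-0.4,0],0.4],[[0,0,0],[0,0,5],0.4],[[0,0,0],[0,0,6],0.4],[[0,0,0],[0,0,5],0.4],[[0,0,0],[0,0,4],0.4],[[0,0,0],[0,0,3],0.4],[[0,0,0],[0,0,1],0.4],[[0,0,0],[0,0,0],0.4],[[0,0,0],[0,0,0],0.4],[[0,0,0],[0,0,0],0.4]]}}

```text
t: 10.25
tcp_pos: [0.4895, 0.0872, 0.0618]
tool_rot: [0.112, 0.994, 0.0, 0.0]
force: [-0.1, -0.5, -1.4]
finger_gap: 0.748
gripper_force: 44.7
```

```bash
python3 m.py d
```

```text
[0.48949224 0.08722108 0.06180774] [1.122e-01 9.937e-01 1.000e-04 1.000e-04] [-0.06475855 -0.54401464 -1.42919303] 0.7480816261155326
side 106 rim z [0.1116 0.1157 0.117 ] c [0.491  0.0854] res 0.0008 go tool mm [-1.4  0.6  0. ]
side beaker 45 [0.4911 0.0849]
top 49 rim z [0.1102 0.1144 0.1163] c [0.493  0.0849] res 0.0012 go tool mm [ 0.7  0.6 -0. ]
top beaker 61 [0.4929 0.0853]
```

Aligned to about 0.5 mm in both views, with no contact yet. Fine steps now.

{"method": "play_rows", "body": {"rows": [[[0,0,0],[0,0,1],0.4],[[0,0,0],[0,0,1],0.4],[[0,0,0],[0,0,0],0.4],[[0,0,0],[0,0,0],0.4]]}}

```text
t: 10.68
tcp_pos: [0.4898, 0.087, 0.0598]
tool_rot: [0.112, 0.994, -0.0, 0.0]
force: [0.5, -1.9, -0.8]
finger_gap: 0.746
gripper_force: 44.8
```

{"method": "play_rows", "body": {"rows": [[[0,0,0],[0,0,0.7],0.4],[[0,0,0],[0,0,0],0.4],[[0,0,0],[0,0,0],0.4]]}}

```text
t: 10.93
tcp_pos: [0.4897, 0.0871, 0.0591]
tool_rot: [0.112, 0.994, -0.0, 0.0]
force: [0.3, -0.8, 0.2]
finger_gap: 0.749
gripper_force: 44.8
```

{"method": "play_rows", "body": {"rows": [[[0,0,0],[0,0,0.6],0.4],[[0,0,0],[0,0,0],0.4],[[0,0,0],[0,0,0],0.4]]}}

```text
t: 11.18
tcp_pos: [0.4895, 0.0872, 0.0585]
tool_rot: [0.112, 0.994, -0.0, 0.0]
force: [0.2, -1.5, 0.3]
finger_gap: 0.746
gripper_force: 44.9
```

{"method": "play_rows", "body": {"rows": [[[0,0,0],[0,-0.4,0.3],0.4],[[0,0,0],[0,0,0],0.4],[[0,0,0],[0,0,0],0.4]]}}

```text
t: 11.43
tcp_pos: [0.4894, 0.0868, 0.0581]
tool_rot: [0.112, 0.994, 0.0, 0.0]
force: [0.5, -1.5, -0.3]
finger_gap: 0.747
gripper_force: 44.8
```

```bash
python3 m.py e; python3 -c "
from h import *
for i in range(6): snapshot('side');print(sense()['force'].round(2))"
```

```text
[0.48944932 0.08677284 0.05811039] [1.122e-01 9.937e-01 0.000e+00 1.000e-04] [ 0.48570739 -1.51023102 -0.2635764 ] 0.7473499884483547
side 104 rim z [0.1073 0.1121 0.1135] c [0.491 0.085] res 0.0008 go tool mm [-1.4  1.   0. ]
top 45 rim z [0.1062 0.1109 0.1126] c [0.493  0.0844] res 0.0011 go tool mm [ 0.8  1.1 -0. ]
top beaker 53 [0.4926 0.0857]
[ 1.63 -0.96  0.38]
[ 0.63 -1.33 -1.15]
[ 0.64 -0.78 -0.56]
[ 1.22 -1.33  0.01]
[ 0.06 -0.65  0.18]
[ 0.74 -1.11  0.49]
```

{"method": "play_rows", "body": {"rows": [[[0,0,0],[0,-0.3,0.4],0.4],[[0,0,0],[0,0,0],0.4],[[0,0,0],[0,0,0],0.4]]}}

```text
t: 12.08
tcp_pos: [0.4893, 0.0865, 0.0577]
tool_rot: [0.112, 0.994, -0.0, 0.0]
force: [0.9, -1.8, -0.7]
finger_gap: 0.745
gripper_force: 44.8
```

{"method": "play_rows", "body": {"rows": [[[0,0,0],[0,0,0.4],0.4],[[0,0,0],[0,0,0],0.4],[[0,0,0],[0,0,0],0.4]]}}

```text
t: 12.33
tcp_pos: [0.4893, 0.0865, 0.0573]
tool_rot: [0.112, 0.994, -0.0, 0.0]
force: [1.1, -1.9, 0.3]
finger_gap: 0.747
gripper_force: 44.9
```

{"method": "play_rows", "body": {"rows": [[[0,0,0],[0,0,0.5],0.4],[[0,0,0],[0,0,0],0.4],[[0,0,0],[0,0,0],0.4]]}}

```text
t: 12.58
tcp_pos: [0.4894, 0.0864, 0.057]
tool_rot: [0.112, 0.994, -0.0, 0.0]
force: [0.7, -1.9, 2.5]
finger_gap: 0.75
gripper_force: 45.1
```

```bash
python3 m.py f; python3 -c "
from h import *
F=[]
for i in range(5): snapshot('side');F.append(sense()['force'])
print(np.mean(F,0).round(2))"
```

```text
[0.48940765 0.08639759 0.05695684] [ 1.121e-01  9.937e-01 -1.000e-04  2.000e-04] [ 0.66444148 -1.8748798   2.49467145] 0.7501645526371356
side 109 rim z [0.1069 0.1111 0.1124] c [0.491  0.0847] res 0.0008 go tool mm [-1.2  1.3  0. ]
top 45 rim z [0.1055 0.1097 0.1118] c [0.4931 0.084 ] res 0.0013 go tool mm [ 0.9  1.5 -0. ]
top beaker 46 [0.4924 0.0856]
[ 0.83 -2.1   2.82]
```

Contact: the load is about 4–5 N, the rim is at about 0.110 corrected, and the tumbler sits level. Release gradually.

{"method": "play_rows", "body": {"rows": [[[0,0,0],[0,0,0],0.3],[[0,0,0],[0,0,0],0.27],[[0,0,0],[0,0,0],0.25],[[0,0,0],[0,0,0],0.23],[[0,0,0],[0,0,0],0.2],[[0,0,0],[0,0,0],0.15],[[0,0,0],[0,0,0],0.1],[[0,0,0],[0,0,0],0],[[0,0,0],[0,0,0],0],[[0,0,0],[0,0,0],0],[[0,0,0],[0,0,0],0]], "grip_force": 20}}

```text
t: 13.85
tcp_pos: [0.4892, 0.0865, 0.0568]
tool_rot: [0.112, 0.994, 0.0, -0.0]
force: [0.2, -0.3, 0.9]
finger_gap: 0.998
gripper_force: 0.0
```

```bash
python3 m.py g
```

```text
[0.48924515 0.08654606 0.05680978] [ 0.1121  0.9937  0.     -0.    ] [ 0.23997961 -0.31212005  0.92753686] 0.9981710028898274
side 107 rim z [0.1054 0.111  0.1123] c [0.4912 0.0843] res 0.0009 go tool mm [-1.   1.7  0. ]
side beaker 31 [0.4915 0.0844]
top 39 rim z [0.1064 0.1098 0.1114] c [0.4922 0.086 ] res 0.0014 go tool mm [-0.4 -0.2 -0. ]
top beaker 53 [0.4922 0.0859]
```

Fingers open, tumbler concentric at (0.492, 0.0855). Retreat straight up, then clear sideways.

{"method": "play_rows", "body": {"rows": [[[0,0,0],[0,0,-5],0],[[0,0,0],[0,0,-10],0],[[0,0,0],[0,0,-15],0],[[0,0,0],[0,0,-20],0],[[0,0,0],[0,0,-25],0],[[0,0,0],[0,0,-25],0],[[0,0,0],[0,0,-25],0],[[0,0,0],[0,0,-25],0],[[0,0,0],[0,0,0],0]]}}

```text
t: 14.7
tcp_pos: [0.4927, 0.0865, 0.2125]
tool_rot: [0.112, 0.994, 0.0, 0.006]
force: [1.0, -0.6, 0.4]
finger_gap: 1.004
gripper_force: 0.0
```

{"method": "play_rows", "body": {"rows": [[[0,0,0],[15,30,0],0],[[0,0,0],[15,30,0],0],[[0,0,0],[15,30,0],0],[[0,0,0],[15,30,0],0],[[0,0,0],[15,30,0],0],[[0,0,0],[15,30,0],0],[[0,0,0],[0,0,0],0],[[0,0,0],[0,0,0],0]]}}

```text
t: 15.37
tcp_pos: [0.4406, 0.2833, 0.2069]
tool_rot: [0.11, 0.994, -0.0, -0.0]
force: [-0.4, -0.3, -0.2]
finger_gap: 1.0
gripper_force: 0.0
```

```bash
python3 - <<'E'
from h import *
print(sense()["tcp_pos"],sense()["t"]);ims=[]
for n in("side","top"):
    p,d=snapshot(n);P,uv=pts(n,mask(p,"blue"),d)
    P=P[np.hypot(P[:,0]-.4925,P[:,1]-.0857)<.06]
    for lo,hi in((.104,.116),(.06,.072)):
        H=P[(P[:,2]>lo)&(P[:,2]<hi)];print(n,len(H),H[:,2].max(),circ(H).round(4),np.linalg.lstsq(np.c_[H[:,:2]-H[:,:2].mean(0),np.ones(len(H))],H[:,2],rcond=None)[0].round(3))
    u,v=(305,165) if n=="side" else(262,198)
    ims.append(cv2.resize(p[v-70:v+70,u-70:u+70,::-1],(400,400)))
cv2.imwrite("pics/end.png",np.hstack(ims))
E
```

```text
[0.44060095 0.28330038 0.20686624] 15.3667
side 226 0.11380435002919131 [0.4911 0.0849 0.0306] [0.001 0.006 0.111]
side 26 0.0688420580281855 [0.4915 0.0853 0.0344] [0.016 0.02  0.067]
top 374 0.11289547310541714 [0.4924 0.0853 0.0306] [-0.003 -0.007  0.11 ]
top 139 0.06994614948554279 [0.4888 0.0824 0.0298] [-0.082 -0.075  0.065]
```

View pics/end.png

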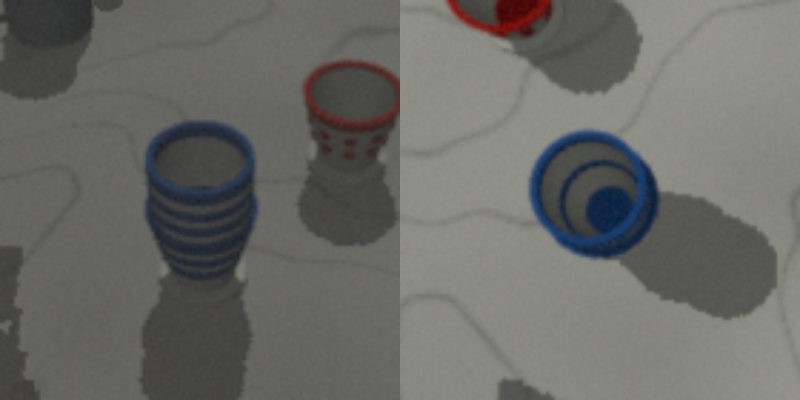

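The tumbler sits upright in the blue beaker: rim at about 0.110 m, tilt under 0.5°, and the beaker has not moved. Handing in.

```bash
python3 -c "
from station import *
print(sign_off())"
```

```text
the job is handed in; nothing more can be done
None
```

The blue-striped tumbler is seated upright in the blue beaker, which is still in place; the red pair was not touched and the arm is clear (first grip missed, pressing the rim at about 10 N; the tumbler stayed standing), handed in at about 15.5 s.

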